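# Lock the parts washer's lid and start it

### The arm

A 6-joint arm with a two-finger parallel gripper is mounted at the origin on a cart in front of the work surface, level with it; the furniture and walls round the work are solid. World frame = base frame: x ahead of the robot, y to its left, z up, the work surface at z = 0. Lengths are in m, angles in degrees, forces in N, time in s.
With the tool pointing down it reaches from about 0.35 to 0.875 m from the base axis. Payload 4.2 kg.
Tool frame: the origin (TCP) lies on the centre line of the jaws, within the pads' length; the fingertips stand 25 mm ahead of it and the grasp point (between the pads) lies 6 mm ahead of it; z points along the fingers, y is the line along which they close (so a half turn about z gives the same grasp; the last joint's range is limited). The gripper opens to 87 mm and grips with 3 to 60 N. Pads are 19 mm wide; open, the fingers measure 117 mm over their backs; the gripper's body (75 mm by 190 mm) begins 51 mm behind the grasp point.
Start: joints at [14.817, 22.042, 0.453, 0, -68.411, -14.817], TCP at [0.625, 0, 0.248] pointing down, gripper open.
Joint ranges: [-179.83, 179.83], [-69.29, 118.12], [-61.27, 80.66], [-181.25, 117.63], [-171.15, -9.14], [-177.46, 177.46]. Speed limits (degrees/s): [159.86, 159.86, 180, 180, 180, 180].

### API

Orientations are given as a 3x3 rotation matrix whose columns are the frame's x, y, z axes.
In Python, from station import r gives the robot as it stands.
- The arm moves only by the tool move_arm, never from a script. Its argument "series" is a list of rows, each an object with "grip": the opening, from 0 (shut) to 1 (fully open); "xyz": the shift along the tool's x, y, z in mm, a list of three; "angular": the turn, a rotation vector about the tool's x, y, z in rad, a list of three. A call has 1 to 10 rows; each row is the pose to reach, as a shift and turn from the pose commanded when the call began, along the tool's axes at that moment; what a row does not reach only later rows make up. A row lasts 1/10 s, in which the tool goes at most 50 mm and 8.59 degrees, less where a joint would pass 70% of its speed; a pose out of reach is approached as far as the arm can. A call with a gripper value outside its range is refused whole. The fingers move at their own pace and stop on an object; the grip force is fixed at half the most. Time passes only in rows, so rows that repeat a pose let the fingers close. It gives the time, the measured TCP pose, the force, the opening and the grip force at its end, in the units of the state.
- r.sense(): the state, without advancing time (a new reading comes with each control period).
- r.capture(name): name is "scene" or "side" or "wrist"; returns a dict with "img" (400x640x3 uint8, red, green, blue), "camera_matrix" (3x3 intrinsics, pixels), "rvec" (rotation vector, rad) and "tvec" (3), from world to camera coordinates, as OpenCV has them; the wrist camera has in their place "hand_eye" (4x4, takes a point from camera to tool coordinates, whose origin is the TCP and whose axes are the flange's). Camera axes: x right, y down, z forward; pixel columns grow to the right and rows downward; lengths in m; the calibration is good to about 2 mm. A picture is of the moment at which its call begins: read the wrist's pose just before it. There is no depth.
- r.finish_job(): hands the job in; it is judged then, once.
The state is a dict: "time_s": time; "joints": joint angles; "joint_velocities": joint speeds; "effort": joint torques, N m; "tcp_pos": TCP position; "ee_rot": TCP orientation; "wrist_force": force on the tool from outside, world axes, zero at the start; "moment": the same for the moment, N m; "gripper_width": opening from 0.0 (shut) to 1.0 (fully open); "gripper_force": force on a finger pad.
Only numpy, scipy, OpenCV 4.12 (cv2) and the standard library are available. Lean on these libraries where they do the work, as an engineer would, in place of code of your own. Each camera call takes 0.05 s, during which the arm holds its last target. There are 200 camera calls.

### The job

Lock the parts washer and start it: squeeze the two tabs on its round lid together, turn the lid clockwise (seen from above) as far as it goes and let the tabs spring back out into their slots. Then press the round start key, firmly and for about half a second but without crushing it, and leave it released; do not press the square stop key, and leave the things lying around alone.

Things in the scene. Friction and masses are not known exactly. Their poses are not given: they have to be found in the camera images.
- washer: Benchtop parts washer, bolted down: plain metal housing 260 mm (x) by 210 mm (y), its flat deck 80 mm above the work surface. Origin at the centre of its underside; x points away from the keypad, toward the lid half. The keypad (keys 80 mm to its -x side) lies nearest the robot, the lid behind it.
- lid_grip (a point): Point on the lid's turning axis, midway between the two tabs, 40 mm above the washer's deck (120 mm above the work surface). It turns with the lid: z is up, y runs through both tabs (fingers close along y). The lid is a steel disc, 140 mm diameter, 12 mm thick; on it stands a black block 26 mm (x) by 32 mm (y), top 50 mm above the deck, with a grey tab on each y side.
- tab_a_face (a point): Centre of the outer face of the tab on lid_grip's +y side, 37 mm above the deck. A tab is 24 mm wide (x), 6 mm thick, standing from 20 to 55 mm above the deck. Outer faces are 60 mm apart at rest, 48 mm fully squeezed. From its foot a flat steel bolt 14 mm wide, top 20 mm above the deck, runs outward into the ring: keep the fingertips above it.
- tab_b_face (a point): The same for the tab on the -y side.
- lock_ring: Dark fixed ring round the lid, inner diameter 153 mm, outer 176 mm, 21 mm high over the deck, with four slots for the tabs' bolts: two where the lid is unlocked, two 45 degrees clockwise where it is locked. Origin on the lid's axis at deck height.
- lid (a joint): Turn of the lid, rad: 0 unlocked (start, up to 0.04), 0.785 at its end stop (locked); grows clockwise seen from above. Friction about 0.12 N m. While a tab is out its bolt sits in a slot of the ring and blocks the lid, with some 0.05 rad of play.
- tab_a (a joint): Inward travel of the tab on the +y side, m: 0 out (at rest), 0.006 fully squeezed. The spring takes 3 N to start and 8 N at full travel; the bolt is clear of its slot beyond about 0.0035. It springs back into the next slot only when the lid is at a slot (unlocked or locked place).
- tab_b (a joint): The same for the tab on the -y side.
- start_key: Start key: round grey membrane key, 38 mm diameter, small raised triangle, in a black square bezel of 48 mm, on the left or right half of the keypad (it varies). Origin at the centre of its top face, 85 mm above the work surface; z up. Gives only 1.5 mm (2 N to start, 8 N at the bottom, then solid). Takes the press after over 6 N from the fingers for 0.3 s; over 40 N crushes it.
- stop_key: Stop key: a square grey membrane key of 34 mm side with a small raised square, in the same bezel, 110 mm from the start key on the other half of the keypad. Origin at the centre of its top face, at the same height. Not to be pressed.
- bearing: Bystander: ball bearing, 52 mm diameter, 15 mm high, lying left of the washer. Origin at the centre of its underside.
- grease_tin: Bystander: round grease tin, 59 mm diameter, 37 mm high, left of the washer. Origin at the centre of its underside.
- ratchet: Bystander: chrome ratchet handle, 200 mm long (y), 22 mm high, right of the washer. Origin at the middle of its underside.

How it is judged:
By the outcome, as a careful person would: the job done as asked, in the order asked, and still so for the second after the job is handed in, with the robot touching nothing.
It also fails if it takes over 45 s, if anything falls off the work surface, if the arm or the gripper's body presses on something with over 40 N, if the wrist force passes 120 N, or if a joint passes its speed limit or range.

## Working session

There is one attempt and no reset: what is moved stays moved. The work goes in short steps, Python scripts to look and compute and a tool call to move; the robot and the scene stay as the last step left them, time stands still between calls to the robot, and variables do not carry over. Pictures are saved under pics/ and viewed, at most 10 in all, crops included, and the job is handed in when it is done.

Besides the shell and the picture viewer there is one more tool, called after "Call:" as a command line: name --argument value ..., lists and objects as JSON in quotes. move_arm: Moves the arm, as the interface text tells. Its arguments: {"type":"object","properties":{"series":{"type":"array"}},"required":["series"]}

```bash
mkdir -p pics; python3 - <<'E'
from station import r
import cv2,numpy as np
s=r.sense();print({k:np.round(v,3).tolist() for k,v in s.items()})
a=[]
for n in("scene","wrist"):
    c=r.capture(n);np.savez("pics/%s0.npz"%n,**c)
    cv2.imwrite(f"pics/{n}0.png",c["img"][:,:,::-1]);print(n,{k:np.round(v,4).tolist() for k,v in c.items() if k!="img"})
E
```

```text
{'time_s': 0.0, 'joints': [14.815, 22.089, 0.38, -0.028, -68.411, -14.818], 'joint_velocities': [0.021, 0.019, -0.015, 0.062, -0.053, -0.055], 'effort': [0.001, -39.066, 18.74, 4.22, 0.011, -0.0], 'tcp_pos': [0.624, -0.0, 0.246], 'ee_rot': [[-0.0, -1.0, -0.002], [-1.0, 0.0, -0.0], [0.0, 0.002, -1.0]], 'wrist_force': [-0.472, -0.146, 0.068], 'moment': [0.014, 0.001, 0.005], 'gripper_force': 0.0, 'gripper_width': 1.002}
scene {'camera_matrix': [[383.4678, 0.0, 322.9989], [0.0, 383.4678, 194.1784], [0.0, 0.0, 1.0]], 'rvec': [2.3595, -0.6256, 0.2524], 'tvec': [-0.5097, 0.2405, 0.7508]}
wrist {'camera_matrix': [[321.7289, 0.0, 319.9099], [0.0, 321.7289, 197.9323], [0.0, 0.0, 1.0]], 'hand_eye': [[0.001, -0.9532, -0.3024, 0.0845], [1.0, 0.0015, -0.0014, 0.0002], [0.0017, -0.3024, 0.9532, -0.1371], [0.0, 0.0, 0.0, 1.0]]}
```

View pics/scene0.png

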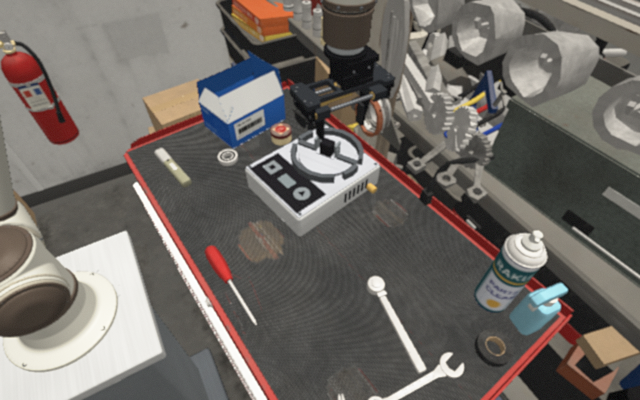

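View pics/wrist0.png

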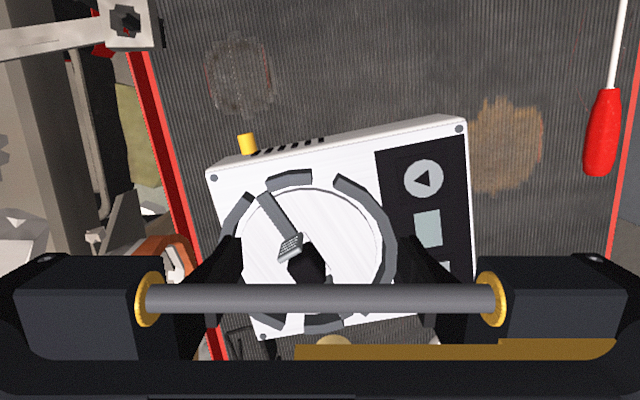

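The scene view shows the washer with the lid behind the keypad. In the wrist view the start key (triangle) is at (423,179), to the right. The stop key sits near (447,290), hidden by the gripper. One bolt runs from (265,195) to its tab at (290,247), and the locked slot gap is near (325,183). I'll shift the camera to see everything.

Call:
move_arm --series '[{"grip": 1, "xyz": [-30, 0, -15], "angular": [0, 0, 0]}, {"grip": 1, "xyz": [-60, 0, -30], "angular": [0, 0, 0]}, {"grip": 1, "xyz": [-90, 0, -40], "angular": [0, 0, 0]}, {"grip": 1, "xyz": [-100, 0, -40], "angular": [0, 0, 0]}, {"grip": 1, "xyz": [-100, 0, -40], "angular": [0, 0, 0]}, {"grip": 1, "xyz": [-100, 0, -40], "angular": [0, 0, 0]}]'

```text
time_s: 0.7
tcp_pos: [0.6245, 0.0994, 0.2864]
ee_rot: [[-0.0, -1.0, -0.002], [-1.0, 0.0, -0.001], [0.001, 0.002, -1.0]]
wrist_force: [-0.7, 0.3, -0.7]
gripper_width: 1.003
gripper_force: 0.0
```

```bash
cat > h.py <<'E'
import numpy as np,cv2
def ray(c,uv):
    "origin, dirs of pixel rays in world"
    uv=np.float64(uv).reshape(-1,1,2)
    d=np.c_[cv2.undistortPoints(uv,c["camera_matrix"],None).reshape(-1,2),np.ones(len(uv))]
    if "rvec" in c:
        R=cv2.Rodrigues(c["rvec"])[0];return -R.T@c["tvec"].ravel(),d@R
    T=c["T"];return T[:3,3],d@T[:3,:3].T
def plane(c,uv,z):
    o,d=ray(c,uv);return o+d*((z-o[2])/d[:,2])[:,None]
def proj(c,P):
    P=np.float64(P).reshape(-1,3)
    if "rvec" in c: rv,tv=c["rvec"],c["tvec"]
    else:
        T=np.linalg.inv(c["T"]);rv=cv2.Rodrigues(T[:3,:3])[0];tv=T[:3,3]
    return cv2.projectPoints(P,rv,tv,c["camera_matrix"],None)[0].reshape(-1,2)
def snap(n,name):
    from station import r
    s=r.sense();c=dict(r.capture(n))
    if "hand_eye" in c:
        W=np.eye(4);W[:3,:3]=s["ee_rot"];W[:3,3]=s["tcp_pos"];c["T"]=W@c["hand_eye"]
    cv2.imwrite(f"pics/{name}.png",c["img"][:,:,::-1]);np.savez(f"pics/{name}.npz",**c);return s,c
E
python3 - <<'E'
from h import *
s,c=snap("wrist","w1");print(s["tcp_pos"],s["ee_rot"])
snap("scene","s1")
E
```

```text
[0.62446077 0.09942931 0.2864325 ] [[-2.21340323e-04 -9.99997467e-01 -2.24007040e-03]
 [-9.99999692e-01  2.23025421e-04 -7.52030531e-04]
 [ 7.52528219e-04  2.23990326e-03 -9.99997208e-01]]
```

View pics/w1.png

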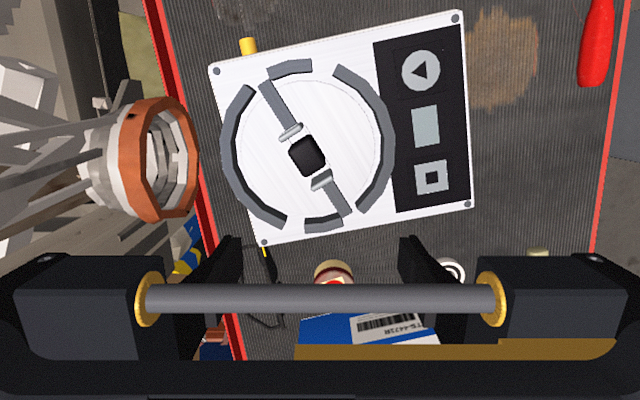

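The whole washer is visible here: start key at (420,71), stop key at (432,177), block top at (309,156), tabs at (291,131) and (321,180). The corner screws are at (214,70), (456,19), (467,204) and (264,242). Next I'll measure these points.

```bash
python3 - <<'E'
from h import *
c=dict(np.load("pics/w1.npz"));im=c["img"];hsv=cv2.cvtColor(im,cv2.COLOR_RGB2HSV)
def blobs(mask,box,amin):
    x0,y0,x1,y1=box;m=np.zeros_like(mask);m[y0:y1,x0:x1]=mask[y0:y1,x0:x1]
    cs,_=cv2.findContours(m,cv2.RETR_EXTERNAL,cv2.CHAIN_APPROX_NONE)
    return [k for k in cs if cv2.contourArea(k)>amin]
g=cv2.cvtColor(im,cv2.COLOR_RGB2GRAY)
key=blobs(((g>100)*255).astype(np.uint8),(385,35,460,200),500)
for k in key:
    p=plane(c,k.reshape(-1,2),.085);(x,y),_=cv2.minEnclosingCircle(p[:,:2].astype(np.float32)) ;print("key",p.mean(0),"rad",_,"ctr",x,y)
blk=blobs(((g<55)*255).astype(np.uint8),(280,125,340,185),150)
for k in blk:
    p=plane(c,k.reshape(-1,2),.13);print("block",cv2.minAreaRect((p[:,:2]*1000).astype(np.float32)),cv2.contourArea(k))
sc=plane(c,[(214,70),(456,19),(467,204),(264,242)],.08);print("screws\n",sc,sc.mean(0),[np.linalg.norm(sc[i]-sc[(i+1)%4]) for i in range(4)])
# ring: dark grey annulus at z=.101
m=((g>60)&(g<135)&(hsv[...,1]<60)).astype(np.uint8)*255
cs=blobs(m,(205,50,400,240),300)
pts=np.vstack([k.reshape(-1,2) for k in cs]);P=plane(c,pts,.101)[:,:2]
ctr=sc.mean(0)[:2]
for k in cs: print("ringpart",cv2.boundingRect(k),cv2.contourArea(k))
# outer circle fit robust
from scipy.optimize import least_squares
c0=plane(c,[(308,148)],.101)[0,:2];x=np.r_[c0,.088]
for t in(.02,.008,.004,.003):
    d=np.linalg.norm(P-x[:2],axis=1);Q=P[abs(d-.088)<t]
    x=least_squares(lambda x:np.linalg.norm(Q-x[:2],axis=1)-x[2],x,loss="soft_l1",f_scale=.001).x;print("outer",x,len(Q))
x2=np.r_[x[:2],.0765]
for t in(.006,.004,.003):
    d=np.linalg.norm(P-x2[:2],axis=1);Q=P[abs(d-.0765)<t]
    x2=least_squares(lambda x:np.linalg.norm(Q-x[:2],axis=1)-x[2],x2,loss="soft_l1",f_scale=.001).x;print("inner",x2,len(Q))
v=cv2.cvtColor(cv2.resize(im[40:250,200:400],None,fx=2.8,fy=2.8,interpolation=cv2.INTER_CUBIC),cv2.COLOR_RGB2BGR);cv2.imwrite("pics/w1c.png",v)
E
```

```text
key [0.50397507 0.09808187 0.085     ] rad 0.02359660528600216 ctr 0.5039672255516052 0.09798356890678406
key [0.5158704  0.04421961 0.085     ] rad 0.02330976538360119 ctr 0.5162609815597534 0.04462951794266701
key [0.5518729  0.07437333 0.085     ] rad 0.0506601445376873 ctr 0.5504644513130188 0.0734974667429924
key [ 0.52563042 -0.00940781  0.085     ] rad 0.019125601276755333 ctr 0.525855302810669 -0.009085430763661861
block ((636.2664184570312, 67.36366271972656), (27.05341339111328, 32.81340789794922), 32.39445495605469) 922.5
screws
 [[ 0.72975202 -0.00961942  0.08      ]
 [ 0.49476932 -0.05507983  0.08      ]
 [ 0.45847996  0.13087682  0.08      ]
 [ 0.6897038   0.17796639  0.08      ]] [0.59317628 0.06103599 0.08      ] [np.float64(0.23933975567380086), np.float64(0.18946448992038792), np.float64(0.23597010097818397), np.float64(0.1918131767857869)]
ringpart (309, 222, 91, 18) 769.0
ringpart (304, 180, 48, 53) 759.0
ringpart (332, 64, 64, 150) 1923.0
ringpart (258, 59, 55, 71) 1177.5
ringpart (205, 50, 81, 190) 5082.0
outer [0.64010177 0.07206439 0.0844317 ] 1149
outer [0.63792546 0.07139238 0.08790023] 591
outer [0.63678396 0.06968309 0.08742345] 400
outer [0.63671032 0.06932828 0.08725314] 357
inner [0.63734527 0.06954379 0.07697551] 509
inner [0.63735652 0.06952992 0.07695064] 485
inner [0.63735093 0.06954826 0.07692855] 471
```

View pics/w1c.png

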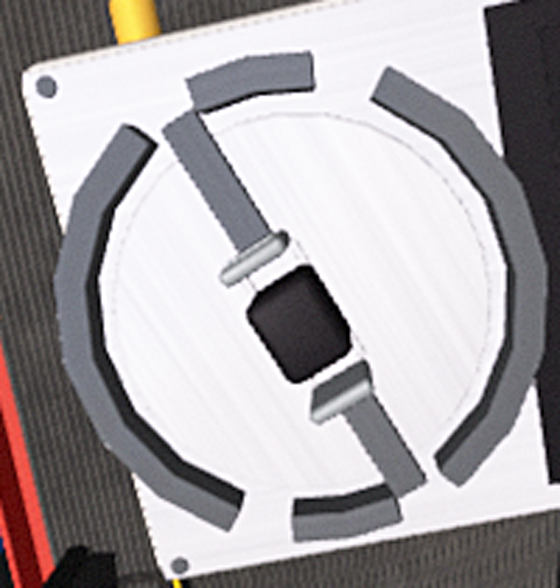

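The ring fit gives the axis at about (0.637, 0.069). The key spacing of 109 mm matches the given 110 mm. The tab line lies at about 122° in the world frame. I'll hover over the lid aligned to the tabs, then check.

Call:
move_arm --series '[{"grip": 1, "xyz": [5, -2, 10], "angular": [0, 0, 0.14]}, {"grip": 1, "xyz": [10, -4, 25], "angular": [0, 0, 0.28]}, {"grip": 1, "xyz": [15, -6, 40], "angular": [0, 0, 0.42]}, {"grip": 1, "xyz": [20, -8, 55], "angular": [0, 0, 0.56]}, {"grip": 1, "xyz": [25, -10, 70], "angular": [0, 0, 0.7]}, {"grip": 1, "xyz": [30, -12, 80], "angular": [0, 0, 0.84]}, {"grip": 1, "xyz": [30, -12.5, 85], "angular": [0, 0, 0.95]}, {"grip": 1, "xyz": [30, -12.5, 85], "angular": [0, 0, 1.0]}, {"grip": 1, "xyz": [30, -12.5, 85], "angular": [0, 0, 1.0]}, {"grip": 1, "xyz": [30, -12.5, 85], "angular": [0, 0, 1.0]}]'

```text
time_s: 1.8
tcp_pos: [0.6375, 0.0692, 0.2025]
ee_rot: [[-0.841, -0.54, -0.0], [-0.54, 0.841, -0.0], [0.0, -0.0, -1.0]]
wrist_force: [0.1, -0.6, 0.4]
gripper_width: 0.998
gripper_force: 0.0
```

```bash
python3 - <<'E'
from h import *
s,c=snap("wrist","w2");print(s["tcp_pos"],s["ee_rot"],s["joints"])
y=s["ee_rot"][:,1];print(np.degrees(np.arctan2(y[1],y[0])))
E
```

```text
[0.63746974 0.06916317 0.20245968] [[-8.41438324e-01 -5.40353127e-01 -2.12227855e-04]
 [-5.40353095e-01  8.41438349e-01 -1.91009504e-04]
 [ 2.81789239e-04 -4.60447383e-05 -9.99999959e-01]] [ 2.06259915e+01  2.54586681e+01 -8.19098645e-01  6.64497120e-03
 -6.37374690e+01 -7.79212519e+01]
122.70768101092688
```

View pics/w2.png

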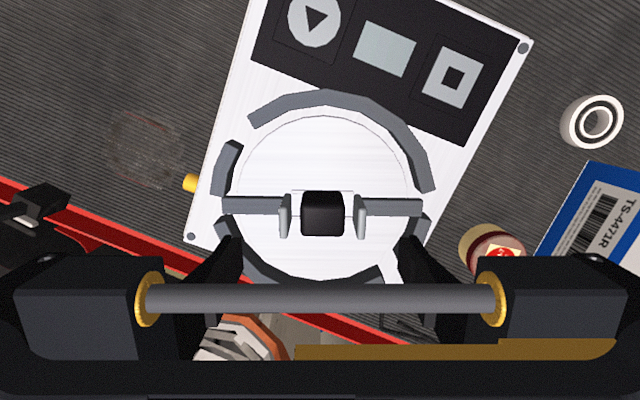

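The tabs are level in the image: left tab at u≈283, right at u≈361, block at (322,~212). So the alignment is good. I'll compare this with the projected TCP axis before going down.

```bash
python3 - <<'E'
from h import *
c=dict(np.load("pics/w2.npz"));g=cv2.cvtColor(c["img"],cv2.COLOR_RGB2GRAY)
m=np.zeros_like(g);m[185:245,292:350]=(g[185:245,292:350]<70)*255
k=max(cv2.findContours(m,0,1)[0],key=cv2.contourArea);print(cv2.boundingRect(k))
R=np.array([[-.8414,-.5404],[-.5404,.8414]]);t=np.array([.63747,.06916])
# top face corners expected from TCP axis
print(proj(c,[np.r_[t+R@[x,y],.13] for x,y in((.013,-.016),(.013,.016),(-.013,.016),(-.013,-.016))]).round(1))
for col in(305,322,338):print(g[180:245:2,col])
# bolts' slope: rows on bolts at z .1
for u in(235,255,270,375,395,415):
    e=np.where((g[190:225,u]>60)&(g[190:225,u]<150))[0]+190
    P=plane(c,[(u,e.min()),(u,e.max())],.1)[:,:2]-t;print(u,e.min(),e.max(),(P@R*1000).round(1))
E
```

```text
(300, 191, 45, 45)
[[297.7 204. ]
 [344.2 204.1]
 [343.4 238.7]
 [298.5 238.6]]
[245 247 246 248 254 149   0  16  10  16  11  14  24  39  69  76  74  68
  70  66  66  62  62  60  59  58  61  40 236 246 245 244 245]
[246 248 245 247 252 151   9  22  16  19  15   8  20  29  48  64  58  60
  55  54  53  53  47  50  45  46  51  33 171 250 244 242 244]
[242 247 245 245 250 176   0  18  21  17  13  19  18  29  32  53  47  49
  42  38  39  44  36  38  39  39  37  33 105 248 243 240 243]
235 198 221 [[  7.7 -67.2]
 [-11.6 -68.7]]
255 198 213 [[  7.7 -51.5]
 [ -4.7 -52.3]]
270 196 213 [[  9.4 -39.7]
 [ -4.7 -40.4]]
375 200 215 [[ 6.2 42.4]
 [-6.3 43. ]]
395 200 215 [[ 6.2 58. ]
 [-6.3 58.9]]
415 198 216 [[ 7.9 73.5]
 [-7.1 74.9]]
```

Offsets are under 1 mm. I'll descend with the small correction applied.

Call:
move_arm --series '[{"grip": 1, "xyz": [0.5, 1, 15], "angular": [0, 0, 0.015]}, {"grip": 1, "xyz": [0.5, 1, 35], "angular": [0, 0, 0.015]}, {"grip": 1, "xyz": [0.5, 1, 55], "angular": [0, 0, 0.015]}, {"grip": 1, "xyz": [0.5, 1, 65], "angular": [0, 0, 0.015]}, {"grip": 1, "xyz": [0.5, 1, 69], "angular": [0, 0, 0.015]}, {"grip": 1, "xyz": [0.5, 1, 69], "angular": [0, 0, 0.015]}, {"grip": 1, "xyz": [0.5, 1, 69], "angular": [0, 0, 0.015]}]'

```text
time_s: 2.55
tcp_pos: [0.6372, 0.0707, 0.1346]
ee_rot: [[-0.849, -0.528, 0.002], [-0.528, 0.849, 0.0], [-0.002, -0.001, -1.0]]
wrist_force: [0.2, -0.1, 0.0]
gripper_width: 1.0
gripper_force: 0.0
```

Call:
move_arm --series '[{"grip": 0.6, "xyz": [0, 0, 0], "angular": [0, 0, 0]}, {"grip": 0.5, "xyz": [0, 0, 0], "angular": [0, 0, 0]}, {"grip": 0.4, "xyz": [0, 0, 0], "angular": [0, 0, 0]}, {"grip": 0.4, "xyz": [0, 0, 0], "angular": [0, 0, 0]}, {"grip": 0.4, "xyz": [0, 0, 0], "angular": [0, 0, 0]}, {"grip": 0.4, "xyz": [0, 0, 0], "angular": [0, 0, 0]}, {"grip": 0.4, "xyz": [0, 0, 0], "angular": [0, 0, 0]}, {"grip": 0.4, "xyz": [0, 0, 0], "angular": [0, 0, 0]}]'

```text
time_s: 3.35
tcp_pos: [0.6367, 0.0705, 0.1341]
ee_rot: [[-0.849, -0.528, 0.001], [-0.528, 0.849, -0.0], [-0.0, -0.0, -1.0]]
wrist_force: [-0.4, -0.3, 3.9]
gripper_width: 0.536
gripper_force: 30.0
```

Both tabs are squeezed (46.6 mm at 30 N). Now I'll turn clockwise, which is positive about tool z.

Call:
move_arm --series '[{"grip": 0.4, "xyz": [0, 0, 0], "angular": [0, 0, 0.05]}, {"grip": 0.4, "xyz": [0, 0, 0], "angular": [0, 0, 0.13]}, {"grip": 0.4, "xyz": [0, 0, 0], "angular": [0, 0, 0.22]}, {"grip": 0.4, "xyz": [0, 0, 0], "angular": [0, 0, 0.31]}, {"grip": 0.4, "xyz": [0, 0, 0], "angular": [0, 0, 0.4]}, {"grip": 0.4, "xyz": [0, 0, 0], "angular": [0, 0, 0.49]}, {"grip": 0.4, "xyz": [0, 0, 0], "angular": [0, 0, 0.58]}, {"grip": 0.4, "xyz": [0, 0, 0], "angular": [0, 0, 0.66]}, {"grip": 0.4, "xyz": [0, 0, 0], "angular": [0, 0, 0.72]}, {"grip": 0.4, "xyz": [0, 0, 0], "angular": [0, 0, 0.72]}]'

```text
time_s: 4.35
tcp_pos: [0.6367, 0.0706, 0.1341]
ee_rot: [[-0.987, 0.163, 0.001], [0.163, 0.987, -0.0], [-0.001, 0.0, -1.0]]
wrist_force: [-0.7, -1.0, 4.7]
gripper_width: 0.534
gripper_force: 30.0
```

```bash
python3 - <<'E'
from station import r
import numpy as np
s=r.sense();y=s["ee_rot"][:,1];print(np.degrees(np.arctan2(y[1],y[0])),s["moment"],s["wrist_force"],s["joints"],s["gripper_width"])
E
```

```text
80.59132596662127 [-0.27725379  0.17297384 -0.13431059] [-0.6721939  -0.95330235  4.71444995] [ 2.07770928e+01  2.88988795e+01 -5.71432741e+00  1.84806165e-02
 -5.53506399e+01 -1.20196271e+02] 0.5338189734647745
```

Call:
move_arm --series '[{"grip": 0.4, "xyz": [0, 0, 0], "angular": [0, 0, 0.02]}, {"grip": 0.4, "xyz": [0, 0, 0], "angular": [0, 0, 0.04]}, {"grip": 0.4, "xyz": [0, 0, 0], "angular": [0, 0, 0.05]}, {"grip": 0.4, "xyz": [0, 0, 0], "angular": [0, 0, 0.05]}]'

```text
time_s: 4.75
tcp_pos: [0.6367, 0.0706, 0.1341]
ee_rot: [[-0.978, 0.21, 0.001], [0.21, 0.978, -0.001], [-0.001, -0.0, -1.0]]
wrist_force: [-1.4, -0.8, 5.4]
gripper_width: 0.533
gripper_force: 30.0
```

```bash
cat > m.py <<'E'
from station import r
import numpy as np
s=r.sense();y=s["ee_rot"][:,1];print(np.degrees(np.arctan2(y[1],y[0])),s["moment"],s["wrist_force"],s["gripper_width"])
E
python3 m.py
```

```text
77.89086519093044 [-0.2176314   0.31215473  0.63810104] [-1.41795633 -0.81136879  5.43132643] 0.5331361996477708
```

The moment has risen to +0.64 N m, so the lid is at the end stop. One small nudge, then I'll release.

Call:
move_arm --series '[{"grip": 0.4, "xyz": [0, 0, 0], "angular": [0, 0, 0.01]}, {"grip": 0.4, "xyz": [0, 0, 0], "angular": [0, 0, 0.01]}]'

```text
time_s: 4.95
tcp_pos: [0.6367, 0.0706, 0.1341]
ee_rot: [[-0.976, 0.219, 0.001], [0.219, 0.976, -0.001], [-0.001, -0.001, -1.0]]
wrist_force: [-1.6, -0.4, 5.7]
gripper_width: 0.536
gripper_force: 30.0
```

```bash
python3 m.py
```

```text
77.37844138517174 [-0.26239456  0.29431685  0.77597657] [-1.62475897 -0.35106343  5.69896019] 0.5356396528737263
```

Call:
move_arm --series '[{"grip": 0.7, "xyz": [0, 0, 0], "angular": [0, 0, 0]}, {"grip": 1, "xyz": [0, 0, 0], "angular": [0, 0, 0]}, {"grip": 1, "xyz": [0, 0, 0], "angular": [0, 0, 0]}, {"grip": 1, "xyz": [0, 0, 0], "angular": [0, 0, 0]}, {"grip": 1, "xyz": [0, 0, 0], "angular": [0, 0, 0]}, {"grip": 1, "xyz": [0, 0, -15], "angular": [0, 0, 0]}, {"grip": 1, "xyz": [0, 0, -40], "angular": [0, 0, 0]}, {"grip": 1, "xyz": [0, 0, -70], "angular": [0, 0, 0]}, {"grip": 1, "xyz": [0, 0, -70], "angular": [0, 0, 0]}, {"grip": 1, "xyz": [0, 0, -70], "angular": [0, 0, 0]}]'

```text
time_s: 5.95
tcp_pos: [0.6364, 0.0708, 0.2037]
ee_rot: [[-0.975, 0.223, 0.001], [0.223, 0.975, 0.001], [-0.0, 0.001, -1.0]]
wrist_force: [-0.1, -0.3, -0.4]
gripper_width: 0.995
gripper_force: 0.0
```

```bash
python3 m.py; python3 - <<'E'
from h import *
s,c=snap("wrist","w3");print(s["tcp_pos"],s["joints"])
E
```

```text
77.12012956793596 [-0.12853421 -0.07718738  0.02903407] [-0.14877309 -0.26266513 -0.38772187] 0.9954765192041369
[0.63642574 0.07078084 0.20371983] [ 2.07775221e+01  2.52980617e+01 -8.70952863e-01 -4.80511907e-02
 -6.37816828e+01 -1.23636192e+02]
```

View pics/w3.png

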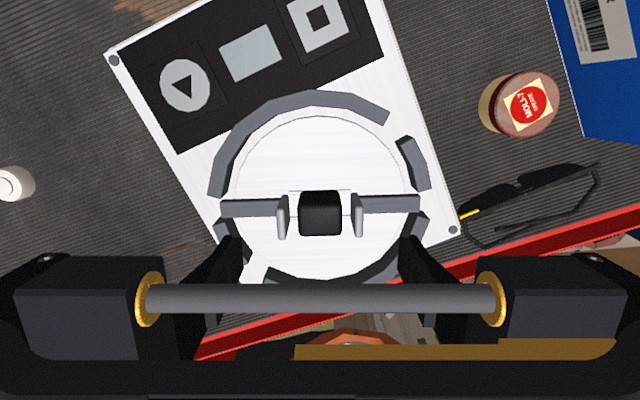

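Both bolts are out in the locked slots: they span u 220–421, the same as before. The start key is at (186,84). I'll re-measure it from this view.

```bash
python3 - <<'E'
from h import *
s3=None
for n,box in(("w3",(150,45,222,120)),("w1",(385,35,460,100))):
    c=dict(np.load(f"pics/{n}.npz"));g=cv2.cvtColor(c["img"],cv2.COLOR_RGB2GRAY);x0,y0,x1,y1=box
    m=np.zeros_like(g);m[y0:y1,x0:x1]=(g[y0:y1,x0:x1]>100)*255
    k=[k for k in cv2.findContours(m,0,1)[0] if 600<cv2.contourArea(k)]
    for q in k:
        e=cv2.fitEllipse(q);p=plane(c,[e[0]],.085)[0];print(n,e,p)
        R=np.array([[-.975,.223],[.223,.975]]);print("tool xy mm",(p[:2]-[.63643,.07078])@R*1000)
E
```

```text
w3 ((184.40733337402344, 85.004150390625), (47.281002044677734, 54.3458251953125), 145.79409790039062) [ 0.52511387 -0.00871538  0.085     ]
tool xy mm [  90.80575245 -102.33149272]
w1 ((420.5146789550781, 69.96581268310547), (36.793663024902344, 41.261573791503906), 26.749553680419922) [ 0.52573677 -0.00945779  0.085     ]
tool xy mm [  90.0328705  -102.91643371]
```

Call:
move_arm --series '[{"grip": 0.7, "xyz": [20, -22, 0], "angular": [0, 0, 0]}, {"grip": 0.3, "xyz": [45, -50, 0], "angular": [0, 0, 0]}, {"grip": 0, "xyz": [70, -79, 10], "angular": [0, 0, 0]}, {"grip": 0, "xyz": [86, -97, 30], "angular": [0, 0, 0]}, {"grip": 0, "xyz": [90.5, -102.5, 50], "angular": [0, 0, 0]}, {"grip": 0, "xyz": [90.5, -102.5, 70], "angular": [0, 0, 0]}, {"grip": 0, "xyz": [90.5, -102.5, 80], "angular": [0, 0, 0]}, {"grip": 0, "xyz": [90.5, -102.5, 80], "angular": [0, 0, 0]}, {"grip": 0, "xyz": [90.5, -102.5, 80], "angular": [0, 0, 0]}]'

```text
time_s: 6.9
tcp_pos: [0.5258, -0.0091, 0.1234]
ee_rot: [[-0.975, 0.222, -0.0], [0.222, 0.975, -0.0], [0.0, -0.0, -1.0]]
wrist_force: [0.3, 1.1, 0.0]
gripper_width: 0.265
gripper_force: 0.0
```

```bash
python3 - <<'E'
from h import *
s,c=snap("wrist","w4");print(s["tcp_pos"],s["wrist_force"])
E
```

```text
[ 0.52584315 -0.00906178  0.1234444 ] [0.32277078 1.06176274 0.02663921]
```

View pics/w4.png

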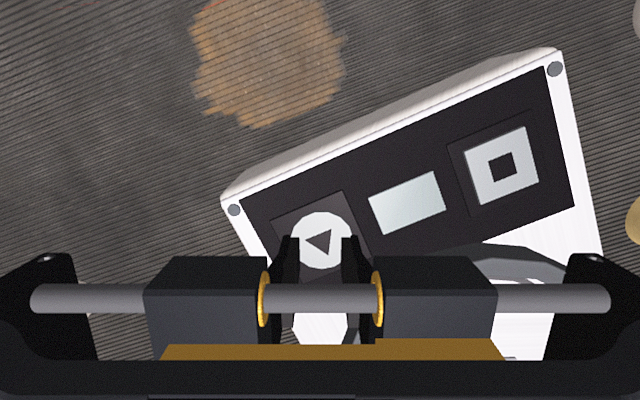

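The fingers straddle the start key at (320,240), centred over it, and are still closing. I'll let them close, then approach.

Call:
move_arm --series '[{"grip": 0, "xyz": [0, 0, 0], "angular": [0, 0, 0]}, {"grip": 0, "xyz": [0, 0, 0], "angular": [0, 0, 0]}, {"grip": 0, "xyz": [0, 0, 0], "angular": [0, 0, 0]}, {"grip": 0, "xyz": [0, 0, 5], "angular": [0, 0, 0]}, {"grip": 0, "xyz": [0, 0, 9], "angular": [0, 0, 0]}, {"grip": 0, "xyz": [0, 0, 11], "angular": [0, 0, 0]}, {"grip": 0, "xyz": [0, 0, 11], "angular": [0, 0, 0]}, {"grip": 0, "xyz": [0, 0, 11], "angular": [0, 0, 0]}]'

```text
time_s: 7.75
tcp_pos: [0.5255, -0.0092, 0.1124]
ee_rot: [[-0.975, 0.222, -0.0], [0.222, 0.975, -0.0], [0.0, -0.0, -1.0]]
wrist_force: [-0.7, 0.4, 0.5]
gripper_width: 0.007
gripper_force: 0.0
```

Call:
move_arm --series '[{"grip": 0, "xyz": [0, 0, 1], "angular": [0, 0, 0]}, {"grip": 0, "xyz": [0, 0, 2], "angular": [0, 0, 0]}, {"grip": 0, "xyz": [0, 0, 3], "angular": [0, 0, 0]}]'

```text
time_s: 8.05
tcp_pos: [0.5256, -0.0092, 0.1098]
ee_rot: [[-0.975, 0.222, 0.0], [0.222, 0.975, -0.0], [-0.0, -0.0, -1.0]]
wrist_force: [-1.5, 1.0, 3.4]
gripper_width: 0.006
gripper_force: 2.0
```

Call:
move_arm --series '[{"grip": 0, "xyz": [0, 0, 1.5], "angular": [0, 0, 0]}, {"grip": 0, "xyz": [0, 0, 2], "angular": [0, 0, 0]}]'

```text
time_s: 8.25
tcp_pos: [0.5256, -0.0092, 0.1089]
ee_rot: [[-0.975, 0.222, 0.0], [0.222, 0.975, -0.0], [-0.0, -0.0, -1.0]]
wrist_force: [-4.6, 0.7, 12.2]
gripper_width: 0.003
gripper_force: 5.8
```

12 N on the key. I'll hold with slightly more force for about half a second, then release and lift.

Call:
move_arm --series '[{"grip": 0, "xyz": [0, 0, 0.5], "angular": [0, 0, 0]}, {"grip": 0, "xyz": [0, 0, 0.5], "angular": [0, 0, 0]}, {"grip": 0, "xyz": [0, 0, 0.5], "angular": [0, 0, 0]}, {"grip": 0, "xyz": [0, 0, 0.5], "angular": [0, 0, 0]}]'

```text
time_s: 8.65
tcp_pos: [0.5256, -0.0092, 0.1089]
ee_rot: [[-0.975, 0.222, 0.001], [0.222, 0.975, -0.0], [-0.001, -0.0, -1.0]]
wrist_force: [-3.8, 1.5, 11.0]
gripper_width: 0.007
gripper_force: 5.8
```

Call:
move_arm --series '[{"grip": 0, "xyz": [0, 0, -10], "angular": [0, 0, 0]}, {"grip": 0, "xyz": [0, 0, -40], "angular": [0, 0, 0]}, {"grip": 0, "xyz": [0, 0, -80], "angular": [0, 0, 0]}, {"grip": 0, "xyz": [0, 0, -120], "angular": [0, 0, 0]}, {"grip": 0, "xyz": [0, 0, -140], "angular": [0, 0, 0]}, {"grip": 0, "xyz": [0, 0, -140], "angular": [0, 0, 0]}, {"grip": 0, "xyz": [0, 0, -140], "angular": [0, 0, 0]}]'

```text
time_s: 9.35
tcp_pos: [0.5251, -0.0092, 0.2469]
ee_rot: [[-0.975, 0.223, -0.0], [0.223, 0.975, 0.001], [0.0, 0.001, -1.0]]
wrist_force: [-0.3, -0.4, 0.1]
gripper_width: 0.006
gripper_force: 0.0
```

```bash
python3 - <<'E'
from h import *
s,c=snap("wrist","w5");s2,d=snap("scene","s5")
a=c["img"][:,:,::-1];b=cv2.resize(d["img"][110:250,230:400,::-1],None,fx=2,fy=2,interpolation=cv2.INTER_CUBIC)
o=np.zeros((400,340+450,3),np.uint8);o[:280,:340]=b;o[:,340:]=a[:,100:550];cv2.imwrite("pics/f.png",o)
E
```

```text
(no output)
```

View pics/f.png

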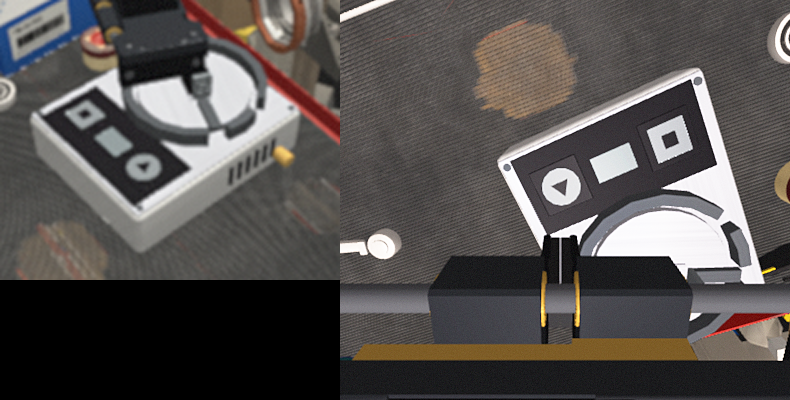

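The picture shows the lid's bolt out in the locked slot, the start key released at about (561,187) and the stop key untouched. Nothing else has been disturbed. The key took 11–12 N for about 0.5 s. Handing in.

```bash
python3 -c "
from station import r
print(r.finish_job())"
```

```text
the job is handed in; nothing more can be done
None
```

I turned the lid to its end stop with both tabs back out in the locked slots, pressed the start key at about 11–12 N for roughly half a second and released it, left the stop key and bystanders untouched, and handed the job in at about 9.5 s (no verdict was returned).

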